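# Refit the lids of a condiment tray on their hinge rod

## Robot

A 7-joint arm with a two-finger parallel gripper is mounted at the origin on a cart in front of the work surface, level with it; the furniture and walls round the work are solid. World frame = base frame: x ahead of the robot, y to its left, z up, the work surface at z = 0. Lengths are in m, angles in rad, forces in N, time in s.
With the tool pointing down it reaches from about 0.425 to 0.95 m from the base axis. Payload 16.7 kg.
Tool frame: the origin (TCP) lies on the mounting face of the last link; the fingertips stand 199 mm ahead of it and the grasp point (between the pads) lies 180 mm ahead of it (manip.grip_point_offset is the distance from the TCP to the grasp point, in m); z points along the fingers, y is the line along which they close (so a half turn about z gives the same grasp; the last joint's range is limited). The gripper opens to 94 mm and grips with 3 to 60 N. Pads are 16 mm wide; open, the fingers measure 119 mm over their backs; the gripper's body (75 mm by 177 mm) begins 78 mm behind the grasp point.
Start: joints at [-1.31, 0.426, 0.074, 1.606, -0.034, 1.111, -0.067], TCP at [0.269, 0.619, 0.405] pointing down, gripper open.
Joint ranges: [-2.85, 2.85], [-0.5, 2.14], [-1.23, 1.37], [0.21, 2.46], [-1.02, 4.16], [0.16, 2.05], [-2.73, 2.73]. Speed limits (rad/s): [1.89, 1.89, 2.39, 2.39, 3.01, 3.01, 3.01].

## Interface

Orientations are given as a 3x3 rotation matrix whose columns are the frame's x, y, z axes.
In Python, from station import manip, move_gripper, optics, telemetry gives the robot as it stands. Calls block until the motion is done:
- manip.move_to(position, orientation): joint-space move of the TCP to a pose.
- manip.move_linear(position, vel=0.15, orientation=None): straight line of the TCP; orientation=None keeps the orientation; vel is the mean speed in m/s.
- manip.move_joints(angles): joint-space move.
- move_gripper(opening, f_grip=None): finger opening in m; f_grip is the grip in N (None keeps the last); returns when the fingers have stopped.
- manip.pause(seconds).
- manip.inverse_kinematics(position, orientation): joint angles nearest the present ones, or None.
- optics.capture(name): name is "scene" or "top"; returns the picture (420x560x3 uint8, red, green, blue); there is no depth.
- optics.camera_model(name): a dict with "fx", "fy", "cx", "cy" (pixels), "k1" (the pictures are not rectified: a ray, as slopes to the right and down, at radius r is drawn at 1 + k1 r^2 times it, then the intrinsics apply), "extrinsics" (4x4, takes a point from world to camera coordinates). Camera axes: x right, y up, looking along -z (the intrinsics and any distortion apply to the point x, -y, -z); pixel columns grow to the right and rows downward; lengths in m; the calibration is good to about 2 mm. A picture is of the moment at which its call begins. camera_model takes no time and is no camera call.
A pose or a line that the arm cannot do raises manip.IKError and nothing moves.
- manip.close_job(): hands the job in; it is judged then, once.
Readings, each from a call of its own:
- telemetry.read_t(): time.
- telemetry.read_joint_pos(): joint angles.
- telemetry.read_joint_velocities(): joint speeds.
- telemetry.read_joint_torque(): joint torques, N m.
- telemetry.read_tcp_pos(): TCP position.
- telemetry.read_tool_rot(): TCP orientation.
- telemetry.read_wrist_force(): force on the tool from outside, world axes, zero at the start.
- telemetry.read_wrist_torque(): the same for the moment, N m.
- telemetry.read_opening(): finger opening in m.
- telemetry.read_gripper_force(): force on a finger pad.
Only numpy, scipy, OpenCV 4.12 (cv2) and the standard library are available. Lean on these libraries where they do the work, as an engineer would, in place of code of your own. Each camera call takes 0.05 s, during which the arm holds its last target. There are 200 camera calls.

## Task

Put the condiment tray's loose lids back on their hinge: set every lid that lies about down on a compartment of its own (any one), its eye at the tray's rear between the two bores, then push the hinge rod by its handle from the tray's right-hand end through the right bore, all the lid eyes and the left bore until its collar meets the tray. The brass locking screw over the left bore blocks the rod at first and has a left-hand thread, so turn it clockwise (seen from above) fully up before threading the rod, and once the rod is home turn it anticlockwise fully down again to lock the rod. Leave the lids lying flat on the tray, let go of everything, and do not disturb the jar, mill, mug, tin and garlic standing around.

Things in the scene. Friction and masses are not known exactly. Their poses are not given: they have to be found in the camera images.
- tray: steel condiment tray, fixed: four open compartments in a row along y, 60 mm high, each 38 (y) x 92 (x) mm inside, centres at x=0, y=63, 21, -21, -63 mm; a fitted lid has its origin over such a centre at z=60 mm, axes as the tray's. Origin: centre of its underside; +x rear (hinge side), +y left end, z up. A cheek 92 mm high with a bore stands behind each end
- bore_right (a point): centre of the right bore's outer mouth (tray x=62, y=-98, z=72 mm), where the rod enters and its collar stops; axes as the tray's. Both bores are 15 mm wide, along y, in line; this cheek is 12 mm thick. A lip 36 mm wide stands out 10 mm under this mouth, 8.5 mm below the axis; the collar ends above it
- bore_left (a point): centre of the left bore's outer mouth (tray x=62, y=112, z=72 mm); this cheek is 26 mm thick and carries the locking screw on top, at tray x=62, y=104 mm
- screw (a joint): locking screw, vertical, over the left bore: 0 = fully down (its 5 mm pin blocks the bore); grows as it turns CLOCKWISE seen from above (left-hand thread) to 2.5 rad = fully up, rising 4 mm per rad; from 2.2 rad the bore is free. Starts at 0 to 0.25. Turns stiffly (0.06 N m), stays where left
- screw_wing (a point): middle of the screw's brass wing, a bar 34 (x) x 12 (y) x 28 (z) mm; it turns and rises with the screw. Fully down it is 118.5 mm above the tray's foot; its long axis then lies along the tray's x
- rod: steel hinge rod, 12 mm thick; origin on its axis at the inner face of the collar (plate 30 x 22 x 6 mm); the rod runs 224 mm along +y from there, with a groove (5 mm core) at y=196..208 for the screw's pin and a tapered tip. Lies with the flat underside of collar and handle, 6 mm below the axis, on the wooden board (top at z=0.03 m); z up. 120 g
- rod_handle (a point): middle of the rod's wooden handle, a flat block 14 (x) x 52 (y) x 34 (z) mm, 32 mm behind the collar's face (y=-32) and 11 mm above the rod's axis; axes as the rod's
- rod_tip (a point): the rod's tapered end, on its axis, 224 mm from the collar's face
- lid_1: white plastic lid, one of up to four alike (some may be absent): plate 98 (x) x 39 (y) x 5 mm; eye tube at the +x end; wooden grip bar 12 (x) x 24 (y) mm at x=-18, from 5 to 36 mm above the origin. Two ribs under it reach 8 mm below the plate and drop into a compartment with 1.5 mm play. Origin: centre of the plate's underside; z up; 70 g. It starts standing on its ribs on the board
- lid_2: another lid, as lid_1
- lid_3: another lid, as lid_1
- lid_4: another lid, as lid_1
- lid_1_eye (a point): centre of the eye of lid_1: 62 mm along its +x and 12 mm above its origin; hole 18 mm wide along y, tube 24 mm outside, 34 mm long; axes as the lid's
- lid_2_eye (a point): centre of the eye of lid_2: 62 mm along its +x and 12 mm above its origin; hole 18 mm wide along y, tube 24 mm outside, 34 mm long; axes as the lid's
- lid_3_eye (a point): centre of the eye of lid_3: 62 mm along its +x and 12 mm above its origin; hole 18 mm wide along y, tube 24 mm outside, 34 mm long; axes as the lid's
- lid_4_eye (a point): centre of the eye of lid_4: 62 mm along its +x and 12 mm above its origin; hole 18 mm wide along y, tube 24 mm outside, 34 mm long; axes as the lid's
- spice_jar_1: spice jar, 41 mm wide, 105 mm high; bystander, origin under its foot
- mill_2: glass mill, 44 mm wide, 90 mm high; bystander, origin under its foot
- mug_2: white mug, 82 mm wide, 94 mm high; bystander, origin under its foot
- tin_1: tin can, 75 mm wide, 58 mm high, on the board; bystander, origin under its foot
- garlic_1: garlic bulb, 56 mm, on the board; bystander, origin under its foot

How it is judged:
On the way, in this order (a step that is already met when the one before it is completed fails the run):
1. the locking screw is turned clockwise until it is up (over 2.2 rad) (value of joint screw above 2.2 rad), for 0.2 s.
2. the rod is threaded through both bores and the eyes of all lids, its collar against the tray (distance between rod and bore_right below 0.006 m and distance between rod_tip and bore_left below 0.024 m and angle between the y axis of rod and the y axis of tray, either way round below 0.06 rad and x of lid_1_eye in the frame of rod between -0.006 and 0.006 m and z of lid_1_eye in the frame of rod between -0.006 and 0.006 m and y of lid_1_eye in the frame of rod between 0.012 and 0.185 m and z of lid_1 in the frame of tray between 0.055 and 0.065 m and x of lid_1 in the frame of tray between -0.006 and 0.006 m and angle between each of lid_1, lid_2, lid_3, lid_4's own z axis and vertical below 0.07 rad and angle between the x axis of each of lid_1, lid_2, lid_3, lid_4 and the x axis of tray, either way round below 0.1 rad and x of lid_2_eye in the frame of rod between -0.006 and 0.006 m and z of lid_2_eye in the frame of rod between -0.006 and 0.006 m and y of lid_2_eye in the frame of rod between 0.012 and 0.185 m and z of lid_2 in the frame of tray between 0.055 and 0.065 m and x of lid_2 in the frame of tray between -0.006 and 0.006 m and x of lid_3_eye in the frame of rod between -0.006 and 0.006 m and z of lid_3_eye in the frame of rod between -0.006 and 0.006 m and y of lid_3_eye in the frame of rod between 0.012 and 0.185 m and z of lid_3 in the frame of tray between 0.055 and 0.065 m and x of lid_3 in the frame of tray between -0.006 and 0.006 m and x of lid_4_eye in the frame of rod between -0.006 and 0.006 m and z of lid_4_eye in the frame of rod between -0.006 and 0.006 m and y of lid_4_eye in the frame of rod between 0.012 and 0.185 m and z of lid_4 in the frame of tray between 0.055 and 0.065 m and x of lid_4 in the frame of tray between -0.006 and 0.006 m), for 0.2 s.
3. the locking screw is turned down again (under 0.35 rad) (value of joint screw below 0.35 rad), for 0.2 s.
At the end, for the whole second after the job is handed in: Every lid flat (4 deg) and square (0.1 rad) on the tray within 6 mm in depth, its eye within 6 mm of the rod's axis, between the bores; rod through both bores, collar within 6 mm of the right bore's mouth; screw down (under 0.35 rad); all at rest (all of step 2 and value of joint screw below 0.35 rad and linear speed of each of rod, lid_1, lid_2, lid_3, lid_4 below 0.02 m/s); the robot touches nothing.
It fails at once if a bystander (jar, mill, mug, tin, garlic) is pushed more than 3 cm (distance of any of spice_jar_1, mill_2, mug_2, tin_1, garlic_1 from where it was at the start of the episode above 0.03 m).
Of lid_1, lid_2, lid_3, lid_4 only 2 to 4 are there at a start; the rules pass over those that are not, and their reading is None.
At some moment in a run one of lid_1, lid_2, lid_3, lid_4 may be knocked a few centimetres aside while the robot is not near it.
It also fails if it takes over 210 s, if anything falls off the work surface, if the arm or the gripper's body presses on something with over 40 N, if the wrist force passes 120 N, or if a joint passes its speed limit or range.

## Working session

There is one attempt and no reset: what is moved stays moved. The work goes in short steps, each a Python script; the robot and the scene stay as the last script left them, time stands still between calls to the robot, and variables do not carry over. Pictures are saved under pics/ and viewed, at most 15 in all, crops included, and the job is handed in when it is done.

```bash
ls; mkdir -p pics
python3 - <<'E'
from station import manip, move_gripper, optics, telemetry
import cv2
for n in("scene","top"):
    im=optics.capture(n); cv2.imwrite(f"pics/{n}0.png",cv2.resize(im[:,:,::-1],(800,600),interpolation=cv2.INTER_CUBIC)); cv2.imwrite(f"pics/raw_{n}0.png",im[:,:,::-1])
    print(optics.camera_model(n))
print(telemetry.read_t(),telemetry.read_tool_rot(),manip.grip_point_offset)
E
```

```text
pics
{'fx': 455.41496129633765, 'fy': 455.41496129633765, 'cx': 279.33186468405535, 'cy': 211.1657976479433, 'k1': -0.024129166783912463, 'extrinsics': array([[ 0.57333424, -0.81912204,  0.01808113, -0.33268398],
       [ 0.53154153,  0.38865861,  0.75260088, -0.3552189 ],
       [-0.62349936, -0.42188098,  0.65822867, -1.03452749],
       [ 0.        ,  0.        ,  0.        ,  1.        ]])}
{'fx': 510.8941137507671, 'fy': 510.8941137507671, 'cx': 278.5677317267024, 'cy': 211.87722114119242, 'k1': -0.02344373681101561, 'extrinsics': array([[ 1.34321067e-03, -9.99979374e-01,  6.28064823e-03,
        -5.50785112e-02],
       [ 9.03784603e-01,  3.90198149e-03,  4.27969818e-01,
        -5.21009730e-01],
       [-4.27985498e-01,  5.10149954e-03,  9.03771203e-01,
        -1.58102305e+00],
       [ 0.00000000e+00,  0.00000000e+00,  0.00000000e+00,
         1.00000000e+00]])}
0.1 [[-9.17221712e-01  3.98376970e-01 -3.48354912e-04]
 [ 3.98377112e-01  9.17221136e-01 -1.03193950e-03]
 [-9.15824422e-05 -1.08529393e-03 -9.99999407e-01]] 0.1804
```

View pics/scene0.png

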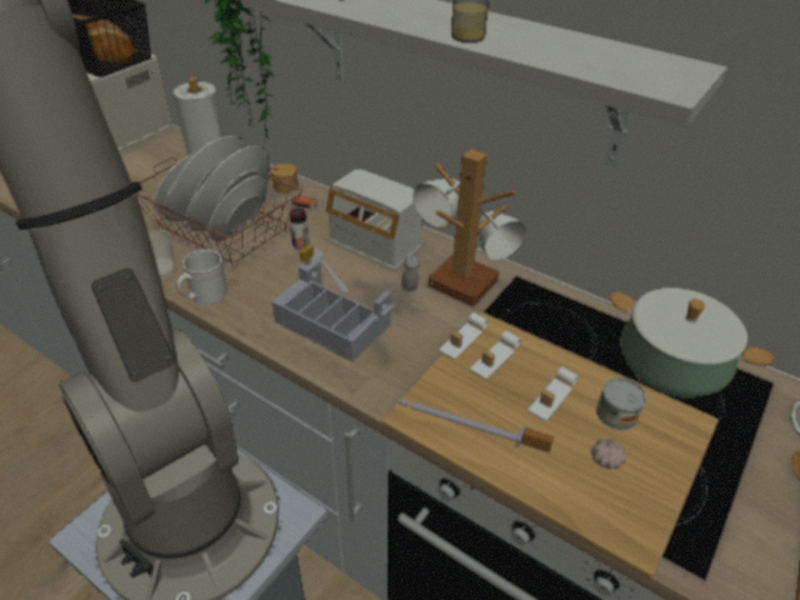

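View pics/top0.png

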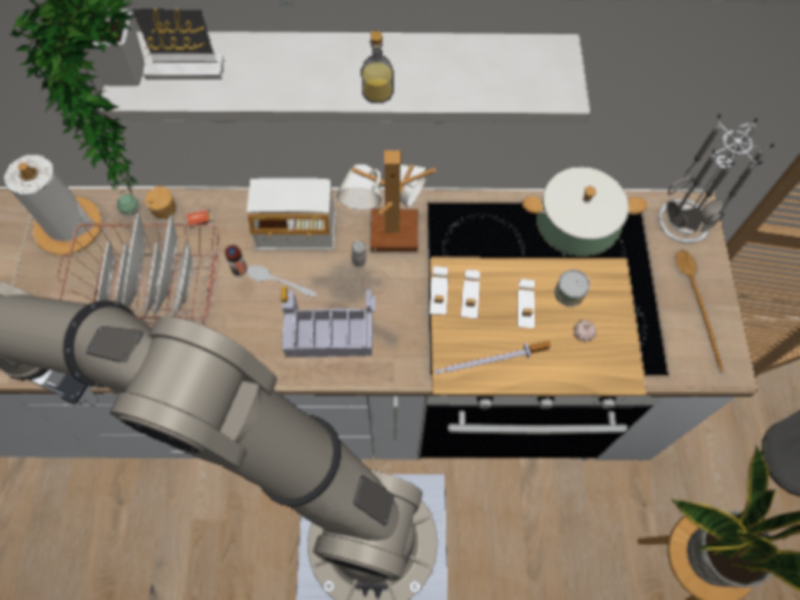

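Run:
```python
from station import manip, move_gripper, optics, telemetry
import cv2,numpy as np
ims={}
for n in("scene","top"):
    im=np.mean([optics.capture(n).astype(float) for _ in range(6)],0).astype(np.uint8)[:,:,::-1]; ims[n]=im; cv2.imwrite(f"pics/avg_{n}.png",im)
def crop(n,x,y,w,h,s): return cv2.resize(ims[n][y:y+h,x:x+w],(int(w*s),int(h*s)),interpolation=cv2.INTER_CUBIC)
a=crop("top",195,195,70,60,8); cv2.imwrite("pics/c1.png",a)
cv2.imwrite("pics/c2.png",crop("scene",185,165,100,90,6))
cv2.imwrite("pics/c3.png",crop("top",295,180,130,90,6))
cv2.imwrite("pics/c4.png",crop("scene",270,210,190,135,4))
```

```text
(no output)
```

View pics/c1.png

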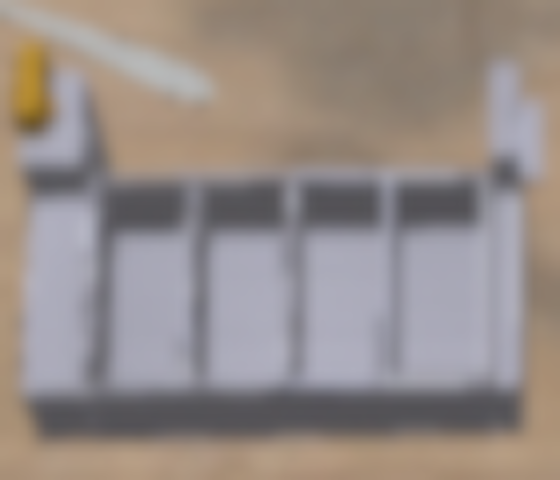

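View pics/c2.png

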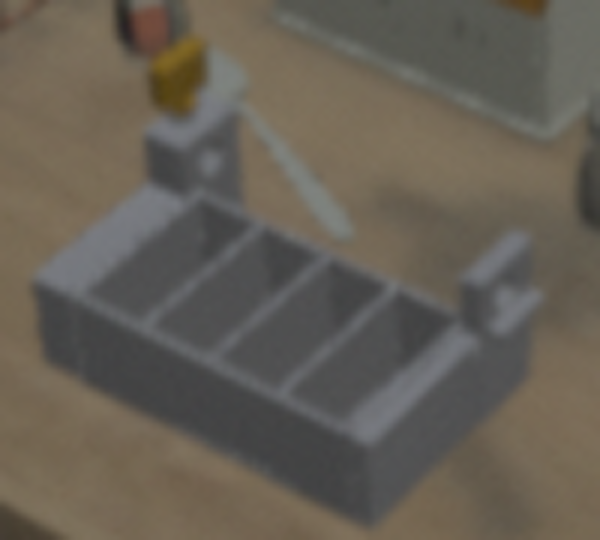

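View pics/c3.png

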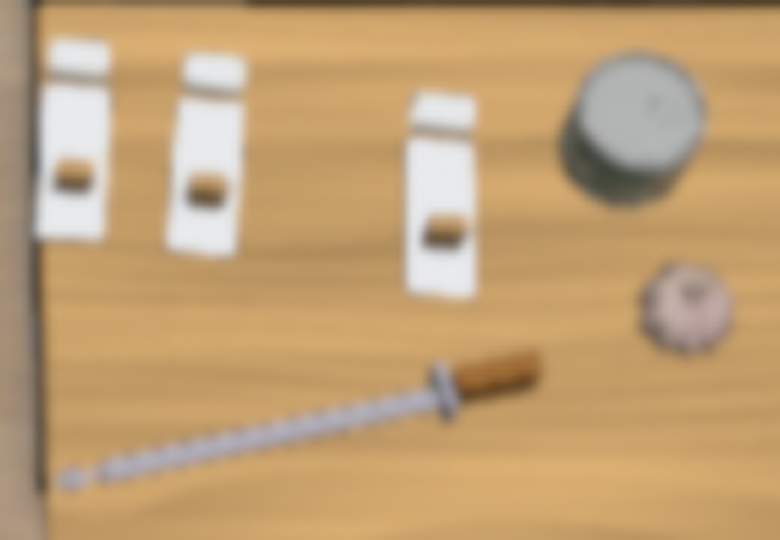

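View pics/c4.png

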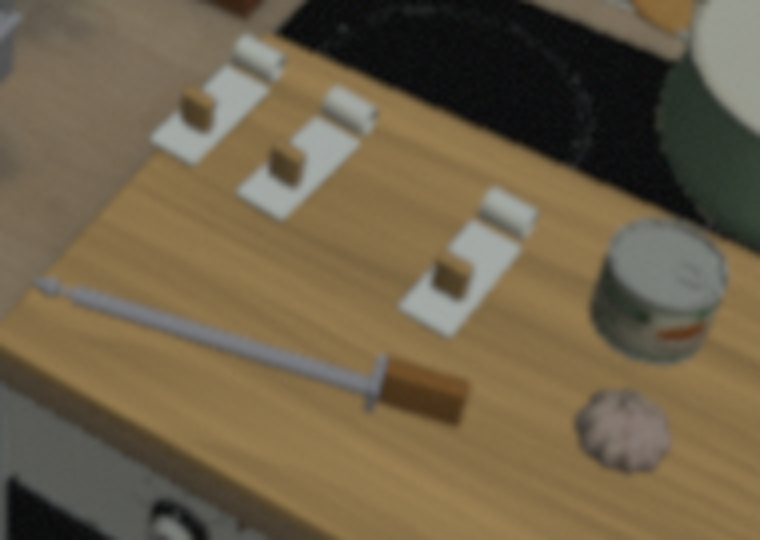

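```bash
cat > h.py <<'E'
import numpy as np, cv2
from scipy.optimize import least_squares
from station import manip, move_gripper, optics, telemetry
CM={n:optics.camera_model(n) for n in("scene","top")}
def proj(n,P):
    c=CM[n]; P=np.atleast_2d(P); q=P@c["extrinsics"][:3,:3].T+c["extrinsics"][:3,3]
    s=np.c_[q[:,0]/-q[:,2], -q[:,1]/-q[:,2]]; s=s*(1+c["k1"]*(s**2).sum(1,keepdims=True))
    return s*[c["fx"],c["fy"]]+[c["cx"],c["cy"]]
def rz(a): c,s=np.cos(a),np.sin(a); return np.array([[c,-s,0],[s,c,0],[0,0,1.]])
def fit(obs,z,x0,k=None):
    """obs: list (cam,(px,py) raw, model point m). returns x,y,yaw and residuals"""
    def r(p): return np.concatenate([(proj(n,rz(p[2])@np.array(m)+[p[0],p[1],z])[0]-u) for n,u,m in obs])
    s=least_squares(r,x0,loss="soft_l1",f_scale=1.0); return s.x,s.fun.reshape(-1,2)
def C(n,ox,oy,s): return lambda x,y:(n,np.array([(x+.5)/s-.5+ox,(y+.5)/s-.5+oy]))
E
cat > m1.py <<'E'
from h import *
c1=C("top",195,195,8);c2=C("scene",185,165,6);c3=C("top",295,180,6);c4=C("scene",270,210,4)
def o(cp,m): return (*cp,np.array(m)/1000)
np.set_printoptions(precision=4,suppress=True)
T=[o(c2(153,320),(-48,42,60)),o(c2(218,357),(-48,0,60)),o(c2(288,391),(-48,-42,60)),
 o(c2(260,230),(47,42,60)),o(c2(325,263),(47,0,60)),o(c2(393,290),(47,-42,60)),
 o(c2(210,163),(62,86,72)),
 o(c1(191,182),(46,42,60)),o(c1(290,182),(46,0,60)),o(c1(388,182),(46,-42,60)),
 o(c1(32,85),(62,104,120)),o(c2(180,76),(62,104,119))]
p,r=fit(T,0,[.55,.1,0]);print("tray",p);print(r.T)
tray=p
for nm,pts in dict(
 A=[c3(36,240),c3(105,241),c3(74,168),c3(80,57),c4(150,138),c4(195,165),c4(201,93),c4(259,57)],
 B=[c3(165,250),c3(236,257),c3(209,182),c3(215,73),c4(236,192),c4(283,221),c4(291,147),c4(351,109)],
 C=[c3(406,294),c3(475,299),c3(445,223),c3(444,112),c4(398,306),c4(450,337),c4(456,259),c4(509,211)]).items():
    M=[(-49,19.5,3),(-49,-19.5,3),(-18,0,36),(62,0,12)]*2
    p,r=fit([o(a,m) for a,m in zip(pts,M)],.038,[.6,-.2,0]);print("lid",nm,p);print(r.T)
R=[o(c3(65,481),(0,222,0)),o(c3(436,397),(0,2,0)),o(c4(38,284),(0,222,0)),o(c4(376,383),(0,2,0)),o(c3(499,374),(0,-32,11)),o(c4(426,391),(0,-32,11))]
p,r=fit(R,.036,[.4,-.4,0]);print("rod",p);print(r.T)
def back(cp,z):
    s=least_squares(lambda p:proj(cp[0],[p[0],p[1],z])[0]-cp[1],[.6,0]);return s.x
print("tin",back(c3(638,120),.088),"garlic",back(c3(688,305),.055),
 "jar",back(c2(148,20),.06),"mill",back(C("top",0,0,800/560)(358,250),.06), "toaster front L/R",back(C("top",0,0,800/560)(252,248),.0),back(C("top",0,0,800/560)(333,248),0),"mugtree",back(C("top",0,0,800/560)(370,250),0),back(C("top",0,0,800/560)(418,250),0),"board",back(c3(45,500),.03),back(c3(40,5),.03))
E
python3 m1.py
```

```text
tray [0.4808 0.1076 0.0428]
[[-1.2087 -0.6387 -0.604   0.8035  1.1142  1.2017  0.5061  0.1753  0.0631
   0.066  -0.325  -0.2208]
 [ 1.3483  0.6232  0.5389 -1.0841 -1.5964 -0.9852 -0.5807  0.4747  0.0466
  -0.3812  1.3747 -0.2362]]
lid A [ 0.5774 -0.1523 -0.0534]
[[-0.0576 -0.3151  0.0438 -0.6425  0.0122  0.1988  0.0826  0.303 ]
 [-0.3804  0.0416 -0.2717  0.8985  0.2364 -0.2082  0.1444  0.3392]]
lid B [ 0.5685 -0.2297 -0.0981]
[[ 0.2055 -0.3786 -0.0794 -0.4479  0.1755  0.146   0.0807  0.1819]
 [ 0.1132 -0.0054 -0.1849  0.619  -0.082  -0.2887  0.0316  0.3811]]
lid C [ 0.5431 -0.3639 -0.0702]
[[-0.36   -0.5264  0.3642 -0.7019 -0.0239  0.2717  0.2389  0.1174]
 [-0.1711 -0.2357 -0.1284  0.6542  0.0712 -0.0102  0.0194  0.5039]]
rod [ 0.4346 -0.3575  0.2468]
[[-0.6348 -0.0965  1.1748 -0.6966 -0.5399  0.9941]
 [ 0.5769 -0.1578 -0.0265  0.4296  0.2258 -0.1982]]
tin [ 0.5836 -0.4743] garlic [ 0.4826 -0.5   ] jar [0.6231 0.3166] mill [0.6941 0.0466] toaster front L/R [0.7328 0.3254] [0.7337 0.1151] mugtree [0.7282 0.019 ] [ 0.7288 -0.1056] board [ 0.3733 -0.1333] [ 0.6889 -0.1361]
```

```bash
cat > ov.py <<'E'
from h import *
def box(x0,x1,y0,y1,z): return np.array([(x0,y0,z),(x1,y0,z),(x1,y1,z),(x0,y1,z),(x0,y0,z)])/1000.
def ov(n,im,ox,oy,w,h,s,polys):
    a=cv2.resize(im[oy:oy+h,ox:ox+w],(int(w*s),int(h*s)),interpolation=cv2.INTER_CUBIC)
    for P,col in polys:
        q=(proj(n,P)-[ox,oy]+.5)*s
        cv2.polylines(a,[np.round(q*16).astype(np.int32)],False,col,1,cv2.LINE_AA,4)
    return a
def tpoly(p):
    f=lambda m: m@rz(p[2]).T+[p[0],p[1],0]
    L=[(f(box(-46,46,y-19,y+19,60)),(0,255,0)) for y in(63,21,-21,-63)]
    L+=[(f(box(-50,50,-98,112,60)),(0,0,255)),(f(np.array([(-50,-98,0),(-50,112,0)])/1000),(0,0,255))]
    t=np.linspace(0,6.3,30)
    for y in(-98,-86,86,112): L.append((f(np.c_[62+7.5*np.cos(t),0*t+y,72+7.5*np.sin(t)]/1000),(255,0,0)))
    L.append((f(box(62-17,62+17,98,110,132.5)),(255,255,0)))
    return L
E
python3 - <<'E'
from ov import *
S=cv2.imread("pics/avg_scene.png");T=cv2.imread("pics/avg_top.png")
L=tpoly([0.4808,0.1076,0.0428])
a=ov("top",T,195,197,72,60,5.5,L);b=ov("scene",S,188,168,88,74,4.5,L)
h=max(a.shape[0],b.shape[0]);pad=lambda x:cv2.copyMakeBorder(x,0,h-x.shape[0],0,4,0)
cv2.imwrite("pics/ov1.png",np.hstack([pad(a),pad(b)]))
E
```

```text
(no output)
```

View pics/ov1.png

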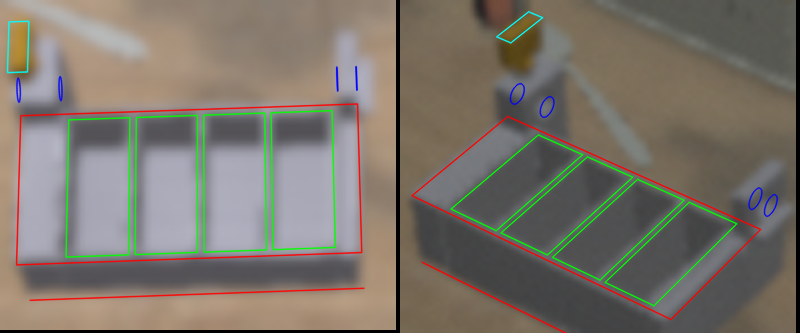

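```bash
cat > m2.py <<'E'
from ov import *
np.set_printoptions(precision=4,suppress=True)
c1=C("top",195,195,8);c2=C("scene",185,165,6)
def o(cp,m): return (*cp,np.array(m)/1000)
T=[o(c2(37,283),(-50,112,60)),o(c2(370,441),(-50,-98,60)),o(c2(42,360),(-50,112,0)),o(c2(375,526),(-50,-98,0)),
 o(c2(210,163),(62,86,72)),
 o(c1(22,393),(-50,112,60)),o(c1(521,391),(-50,-98,60)),o(c1(38,436),(-50,112,0)),o(c1(522,431),(-50,-98,0)),
 o(c1(191,182),(46,42,60)),o(c1(290,182),(46,0,60)),o(c1(388,182),(46,-42,60)),
 o(c1(32,85),(62,104,120)),o(c2(180,76),(62,104,119))]
for S in(T,T[:5]+T[-1:],T[5:-1]):
    p,r=fit(S,0,[.55,.1,0]);print(p);print(r.T)
S=cv2.imread("pics/avg_scene.png");I=cv2.imread("pics/avg_top.png")
p,_=fit(T,0,[.55,.1,0])
L=tpoly(p)
a=ov("top",I,195,197,72,60,5.5,L);b=ov("scene",S,188,168,88,74,4.5,L)
h=max(a.shape[0],b.shape[0]);pad=lambda x:cv2.copyMakeBorder(x,0,h-x.shape[0],0,4,0)
cv2.imwrite("pics/ov2.png",np.hstack([pad(a),pad(b)]))
E
python3 m2.py
```

```text
[0.4812 0.1089 0.0235]
[[-0.6949  0.4208  0.6443  0.1992  0.8928 -0.547  -0.1832 -0.14    0.1687
   0.0546 -0.0631 -0.0608 -0.3378  0.2505]
 [-1.6383  0.2806  0.2925  0.996  -0.9396  0.1931 -0.6861  1.2683  0.7903
   0.156  -0.0581 -0.2722  0.7266 -0.6437]]
[0.4803 0.1094 0.032 ]
[[-1.1176  0.4001  0.2354  0.1792  0.3151 -0.3716]
 [-1.3109  0.2853  0.6226  1.0008 -0.7858 -0.4688]]
[0.4819 0.1085 0.0143]
[[-0.5329 -0.1954 -0.1275  0.1569  0.3115  0.1879  0.1866 -0.0153]
 [-0.2925 -0.6337  0.795   0.8414 -0.1394 -0.2508 -0.3623  0.2716]]
```

View pics/ov2.png

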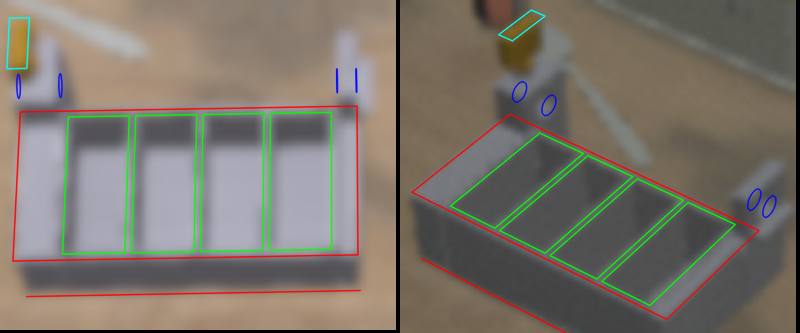

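```bash
cat >> h.py <<'E'
TRAY=[.4812,.1089,.022]
G=manip.grip_point_offset
def Rd(psi):
    c,s=np.cos(psi),np.sin(psi); return np.array([[c,s,0],[s,-c,0],[0,0,-1.]])
def up(p): return [p[0],p[1],p[2]+G]
def go(p,psi): manip.move_to(up(p),Rd(psi))
def lin(p,psi=None,vel=.15): manip.move_linear(up(p),vel=vel,orientation=None if psi is None else Rd(psi))
def tw(m,t=None):
    t=TRAY if t is None else t
    return rz(t[2])@(np.array(m)/1000)+[t[0],t[1],0]
def st(tag=""):
    print(tag,"t%.1f"%telemetry.read_t(),"F",np.round(telemetry.read_wrist_force(),1),"M",np.round(telemetry.read_wrist_torque(),2),"op%.4f"%telemetry.read_opening(),"g",np.round(np.array(telemetry.read_tcp_pos())-[0,0,G],4),flush=True)
E
python3 - <<'E'
from h import *
w=tw((62,104,118.5)); print(w)
for k in(0,np.pi,-np.pi):
  for th in(.1,1.3,2.5):
    q=manip.inverse_kinematics(up(w+[0,0,.03]),Rd(TRAY[2]-th+k)); print(k,th,None if q is None else np.round(q,2))
st()
E
```

```text
[0.54089718 0.21423872 0.1185    ]
0 0.1 [-1.05  0.44  0.73  1.92 -0.37  0.92 -1.79]
0 1.3 [ 0.29  0.56 -1.03  1.85  0.55  1.05  2.48]
0 2.5 [-0.54  0.36  0.07  1.89 -0.03  0.89  1.78]
3.141592653589793 0.1 [-0.66  0.36  0.22  1.9  -0.1   0.89  1.1 ]
3.141592653589793 1.3 [-0.85  0.38  0.45  1.91 -0.21  0.89  0.  ]
3.141592653589793 2.5 [-0.96  0.41  0.6   1.92 -0.29  0.9  -1.13]
-3.141592653589793 0.1 [-0.66  0.36  0.22  1.9  -0.1   0.89  1.1 ]
-3.141592653589793 1.3 [-0.85  0.38  0.45  1.91 -0.21  0.89  0.  ]
-3.141592653589793 2.5 [-0.96  0.41  0.6   1.92 -0.29  0.9  -1.13]
 t0.7 F [-0.  -0.2  0.7] M [-0.03  0.01 -0.02] op0.0939 g [0.2689 0.6191 0.2242]
```

Run:
```python
from h import *
w=tw((62,104,119)); psi=np.pi+TRAY[2]-.1
go(w+[0,0,.1],psi); move_gripper(.05,10); st("above")
lin(w,vel=.12); st("down")
move_gripper(0.0,5); st("grip5")
```

```text
above t3.3 F [ 0.6 -0.7 -0.1] M [ 0.04 -0.06 -0.  ] op0.0496 g [0.5409 0.2142 0.219 ]
down t4.3 F [ 0.9 -0.5  0.3] M [0.13 0.1  0.  ] op0.0502 g [0.5412 0.2143 0.1197]
grip5 t4.9 F [-0.8 -4.2  2.9] M [-1.42  0.21 -0.04] op0.0177 g [0.541  0.2135 0.1191]
```

Run:
```python
from h import *
w=tw((62,104,119))+[0,-.0028,0]; 
move_gripper(.03,5); lin(w,vel=.05); st()
move_gripper(0.0,5); st("grip5")
move_gripper(0.0,50); st("grip50")
```

```text
t5.6 F [-0.1 -0.2 -0.4] M [-0.01  0.01  0.  ] op0.0301 g [0.5409 0.2112 0.119 ]
grip5 t6.0 F [ 0.8  4.6 -2. ] M [ 1.3  -0.11 -0.04] op0.0174 g [0.5409 0.2124 0.1191]
grip50 t6.2 F [ 0.7  5.5 -0.9] M [ 1.32 -0.14  0.01] op0.0156 g [0.5409 0.2124 0.1192]
```

Run:
```python
from h import *
w=tw((62,104,119)); w[1]=.2129
print(telemetry.read_gripper_force())
lin(w,vel=.05); st()
psi=np.pi+TRAY[2]-.1
for d in(.06,.12,.18):
    lin(w+[0,0,.0],psi-d,vel=.05); st(d); print(telemetry.read_gripper_force())
```

```text
49.99100089073181
 t6.4 F [1.2 0.3 0.6] M [ 0.11 -0.19  0.02] op0.0154 g [0.541  0.2129 0.1191]
0.06 t6.7 F [ 0.  -0.3  3.5] M [-0.06  0.03  0.01] op0.0156 g [0.541  0.2129 0.1192]
49.999741315841675
0.12 t6.9 F [-0.5 -0.2  5.8] M [-0.17  0.13 -0.01] op0.0155 g [0.541  0.2129 0.1193]
50.0018173456192
0.18 t7.2 F [-1.5 -2.1  8.9] M [-0.34  0.37 -0.02] op0.0155 g [0.541  0.2128 0.1194]
50.00341773033142
```

Run:
```python
from h import *
w=tw((62,104,119)); w[1]=.2129
psi=np.pi+TRAY[2]-.1
d=.18
while d<2.45:
    d=min(d+.2 if d<2 else d+.05,2.5)
    lin(w+[0,0,.004*d],psi-d,vel=.05 if d<2 else .01)
    F=telemetry.read_wrist_force();M=telemetry.read_wrist_torque()
    print(round(d,2),np.round(F,1),np.round(M,2),"%.4f"%telemetry.read_opening(), flush=True)
    if abs(M[2])>.25: break
st()
```

```text
0.38 [ 0.8 -1.7  2.3] [-0.51 -0.08  0.  ] 0.0154
0.58 [-1.  -3.1  3.4] [-0.74  0.08 -0.04] 0.0151
0.78 [-1.3 -4.4  4.3] [-1.06  0.38 -0.12] 0.0155
0.98 [-1.7 -4.8  4.8] [-1.32  0.66 -0.02] 0.0155
1.18 [-3.5 -4.3  6.5] [-1.35  0.83 -0.03] 0.0153
1.38 [-3.9 -5.   6.4] [-1.32  1.04 -0.06] 0.0158
1.58 [-4.  -5.1  6. ] [-1.29  1.2   0.  ] 0.0156
1.78 [-5.  -4.4  6.9] [-1.28  1.37 -0.06] 0.0156
1.98 [-6.6 -4.7  8.4] [-1.14  1.59 -0.04] 0.0155
2.18 [-5.9 -4.7  8.4] [-1.08  1.76  0.  ] 0.0150
2.23 [-5.7 -4.1  7.7] [-0.98  1.71  0.05] 0.0154
2.28 [-6.9 -3.5  8.8] [-0.96  1.78  0.01] 0.0157
2.33 [-7.1 -4.1  8.8] [-0.95  1.81  0.01] 0.0154
2.38 [-7.  -3.7  8.8] [-0.92  1.85  0.06] 0.0155
2.43 [-6.7 -3.7  7.9] [-0.82  1.9  -0.01] 0.0154
2.48 [-7.2 -3.7  8.2] [-0.81  1.85  0.09] 0.0156
 t12.2 F [-7.2 -3.7  8.2] M [-0.81  1.85  0.09] op0.0156 g [0.5404 0.2129 0.1286]
```

Run:
```python
from h import *
move_gripper(.035,5); st("open")
g=np.array(telemetry.read_tcp_pos())-[0,0,G]
lin(g+[0,0,.1],vel=.2); st()
for x,y,yaw in((.5774,-.1523,-.053),(.5685,-.2297,-.098),(.5431,-.3639,-.07),(.463,.17,.02),(.463,.045,.02)):
  for k in(0,1,2,3):
    b=np.array([x,y,.2]);q=manip.inverse_kinematics(up(b),Rd(yaw+k*np.pi/2)); print(x,y,k,None if q is None else np.round(q,2))
```

```text
open t12.7 F [ 0.2  0.2 -0. ] M [-0.06  0.12 -0.05] op0.0349 g [0.541  0.2129 0.1289]
 t13.3 F [-1.7 -1.  -0.2] M [-0.02  0.09  0.03] op0.0352 g [0.5405 0.2132 0.2281]
0.5774 -0.1523 0 [-0.6   0.5   1.03  1.85 -0.49  1.07 -1.01]
0.5774 -0.1523 1 [-0.45  0.41  0.78  1.84 -0.33  1.02  0.41]
0.5774 -0.1523 2 [-0.25  0.35  0.5   1.83 -0.2   1.01  1.85]
0.5774 -0.1523 3 [-0.72  0.7   1.31  1.86 -0.74  1.19 -2.35]
0.5685 -0.2297 0 [-0.44  0.53  1.    1.81 -0.5   1.08 -0.93]
0.5685 -0.2297 1 [-0.33  0.45  0.82  1.81 -0.38  1.04  0.53]
0.5685 -0.2297 2 [-0.14  0.39  0.54  1.8  -0.23  1.02  1.96]
0.5685 -0.2297 3 [-0.55  0.69  1.26  1.82 -0.72  1.18 -2.3 ]
0.5431 -0.3639 0 [-0.24  0.67  1.12  1.72 -0.65  1.17 -0.58]
0.5431 -0.3639 1 [-0.1   0.54  0.84  1.71 -0.44  1.09  0.81]
0.5431 -0.3639 2 [ 0.07  0.46  0.58  1.71 -0.29  1.06  2.24]
0.5431 -0.3639 3 [-0.21  0.63  1.05  1.72 -0.6   1.15 -2.2 ]
0.463 0.17 0 [-1.45  0.3   1.16  2.07 -0.33  0.97 -1.66]
0.463 0.17 1 [-1.14  0.18  0.75  2.06 -0.15  0.95 -0.29]
0.463 0.17 2 [-0.89  0.16  0.45  2.05 -0.08  0.95  1.2 ]
0.463 0.17 3 [ 0.41  0.3  -1.02  1.99  0.3   1.02  2.4 ]
0.463 0.045 0 [-1.3   0.22  1.23  2.13 -0.25  0.95 -1.48]
0.463 0.045 1 [-1.    0.12  0.84  2.12 -0.11  0.94 -0.08]
0.463 0.045 2 [-0.76  0.11  0.57  2.11 -0.07  0.94  1.44]
0.463 0.045 3 [ 0.79  0.28 -1.16  2.04  0.3   1.01  2.65]
```

```bash
cat >> h.py <<'E'
LID=dict(A=(.5774,-.1523,-.0534),B=(.5685,-.2297,-.0981),C=(.5431,-.3639,-.0702))
AVG={n:cv2.imread(f"pics/avg_{n}.png") for n in("scene","top")}
def moved(l):
    p=LID[l]; out=[]
    for n in("scene","top"):
        im=np.mean([optics.capture(n).astype(float) for _ in range(3)],0)[:,:,::-1]
        P=np.array([(a,b,0.01) for a in(-.05,.07) for b in(-.02,.02)])@rz(p[2]).T+[p[0],p[1],.038]
        q=np.round(proj(n,P)).astype(int); x0,y0=q.min(0)-4;x1,y1=q.max(0)+4
        out.append(round(float(np.abs(im-AVG[n])[y0:y1,x0:x1].mean()),1))
    return out
def pick(l):
    x,y,a=LID[l]; b=rz(a)@[-.018,0,0]+[x,y,.065]
    go(b+[0,0,.10],a); move_gripper(.05,5); lin(b,vel=.15); st("at "+l)
    move_gripper(0,8); st("sq y"); move_gripper(.05,5)
    lin(b,a+np.pi/2,vel=.03); move_gripper(0,8); move_gripper(0,40); st("sq x")
    lin(b+[0,0,.10],vel=.2); st("lift")
E
sed -i 's/^TRAY=.*/TRAY=[.4798,.1072,.02]/' h.py
python3 - <<'E'
from h import *
for l in "ABC": print(l,moved(l))
pick("A")
E
```

```text
A [2.1, 5.0]
B [2.2, 5.1]
C [2.1, 5.2]
at A t16.9 F [-0.2  0.5  0.5] M [ 0.05  0.09 -0.02] op0.0498 g [ 0.5597 -0.1517  0.0656]
sq y t17.4 F [-1.1  1.2  5.1] M [0.25 0.27 0.02] op0.0240 g [ 0.5596 -0.1513  0.0653]
sq x t20.6 F [ 0.5  0.3 -0.6] M [-0.1   0.05 -0.03] op0.0119 g [ 0.5594 -0.1513  0.065 ]
lift t21.3 F [-0.6 -0.  -1.3] M [-0.06  0.09 -0.02] op0.0116 g [ 0.5591 -0.151   0.1642]
```

```bash
cat >> h.py <<'E'
OFF=np.zeros(2)
def place(yc,off=(0,0),release=True):
    psi=TRAY[2]+np.pi/2; off=np.array([off[0],off[1],0.])
    b=lambda z: tw((-18,yc,z))+off
    go(b(170),psi); lin(b(99),vel=.12); st("above")
    f0=telemetry.read_wrist_force()[2]
    def down(o,z):
        while z>86.5:
            z-=1; lin(b(z)+o,vel=.03)
            f=telemetry.read_wrist_force()[2]-f0
            if f>5: break
        return z,f
    z=99; o=np.zeros(3)
    offs=[(0,0)]+[(r*np.cos(t),r*np.sin(t)) for r in(.0012,.0024) for t in np.arange(8)*np.pi/4]
    z,f=down(o,z); print("z",z,"f",f)
    if z>88.5:
        zc=z
        for dx,dy in offs[1:]:
            o=np.array([dx,dy,0]); lin(b(zc+.3)+o,vel=.02)
            z,f=down(o,zc+.3); print("try",dx,dy,"z",z,"f %.1f"%f,flush=True)
            if z<88.5: break
    st("end"); print("off",off+o)
    return off+o,z
E
python3 - <<'E'
from h import *
place(63)
E
```

```text
above t23.3 F [ 0.9  0.7 -0.7] M [0.   0.08 0.02] op0.0120 g [0.4609 0.1696 0.0994]
z 86 f 26.139169069486133
end t26.5 F [-7.6 -2.9 25.5] M [-0.77  1.87 -0.05] op0.0118 g [0.4606 0.1698 0.0869]
off [0. 0. 0.]
```

Run:
```python
from h import *
b=tw((-18,63,88)); lin(b,vel=.03); st(); move_gripper(.05,5); lin(tw((-18,63,180)),vel=.2); st("up")
for l in "BC": print(l,moved(l))
pick("B"); 
I=np.mean([optics.capture("top").astype(float) for _ in range(4)],0).astype(np.uint8)[:,:,::-1]
S=np.mean([optics.capture("scene").astype(float) for _ in range(4)],0).astype(np.uint8)[:,:,::-1]
a=cv2.resize(I[190:255,190:265],(400,346),interpolation=cv2.INTER_CUBIC);b=cv2.resize(S[168:238,188:278],(400,311),interpolation=cv2.INTER_CUBIC)
cv2.imwrite("pics/p1.png",np.hstack([a[:311],b]))
```

```text
t26.8 F [-0.7 -0.6 -1.8] M [-0.04  0.08  0.01] op0.0113 g [0.4605 0.1699 0.088 ]
up t28.2 F [ 0.2 -0.4  0.2] M [-0.1   0.06  0.01] op0.0501 g [0.4603 0.1699 0.1798]
B [8.8, 1.3]
C [25.5, 38.3]
at B t31.3 F [ 0.6 -0.1  0.4] M [ 0.03  0.16 -0.01] op0.0501 g [ 0.5508 -0.2283  0.0657]
sq y t31.8 F [-0.5  0.8  5. ] M [0.21 0.26 0.04] op0.0238 g [ 0.5507 -0.228   0.0653]
sq x t35.0 F [ 0.1 -0.5  0.3] M [-0.02  0.07 -0.01] op0.0116 g [ 0.5506 -0.2279  0.065 ]
lift t35.7 F [ 0.   0.8 -1.8] M [-0.08  0.14 -0.05] op0.0116 g [ 0.5503 -0.2276  0.1641]
```

View pics/p1.png

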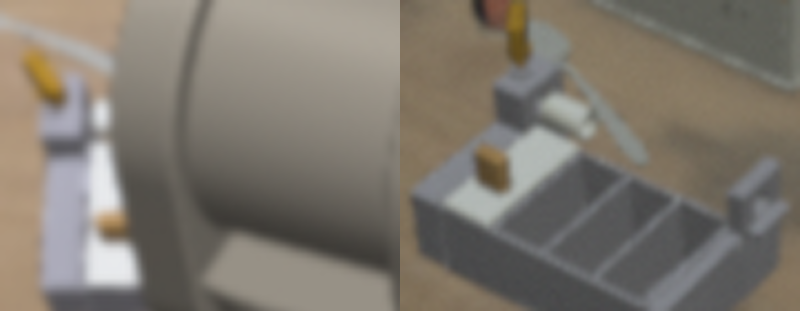

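```bash
cat >> h.py <<'E'
def release(yc,off=(0,0)):
    o=np.array([off[0],off[1],0]); lin(tw((-18,yc,87.7))+o,vel=.03); st("rel"); move_gripper(.05,5); lin(tw((-18,yc,180))+o,vel=.2)
def snap(nm,*crops):
    """crops: (cam,x,y,w,h); side by side, 400 wide each if two"""
    W=800//len(crops); out=[]
    for n,x,y,w,h in crops:
        im=np.mean([optics.capture(n).astype(float) for _ in range(4)],0).astype(np.uint8)[:,:,::-1]
        s=W/w; out.append(cv2.resize(im[y:y+h,x:x+w],(W,int(h*s)),interpolation=cv2.INTER_CUBIC))
    H=max(o.shape[0] for o in out)
    cv2.imwrite(f"pics/{nm}.png",np.hstack([cv2.copyMakeBorder(o,0,H-o.shape[0],0,0,cv2.BORDER_CONSTANT) for o in out]))
E
python3 - <<'E'
from h import *
o,z=place(-63)
if z<88.5:
    release(-63,o[:2])
    snap("p2",("top",295,175,100,100),("scene",270,205,130,130))
E
```

```text
above t37.9 F [ 0.3  0.2 -0.8] M [-0.07  0.09 -0.  ] op0.0117 g [0.4634 0.0435 0.0993]
z 86 f 27.638438140628747
end t41.2 F [-9.1 -0.8 26.8] M [-0.41  2.15  0.  ] op0.0114 g [0.4631 0.0438 0.0868]
off [0. 0. 0.]
rel t41.4 F [-0.7  0.9 -0.9] M [-0.05  0.03  0.04] op0.0121 g [0.4631 0.0439 0.0877]
```

View pics/p2.png

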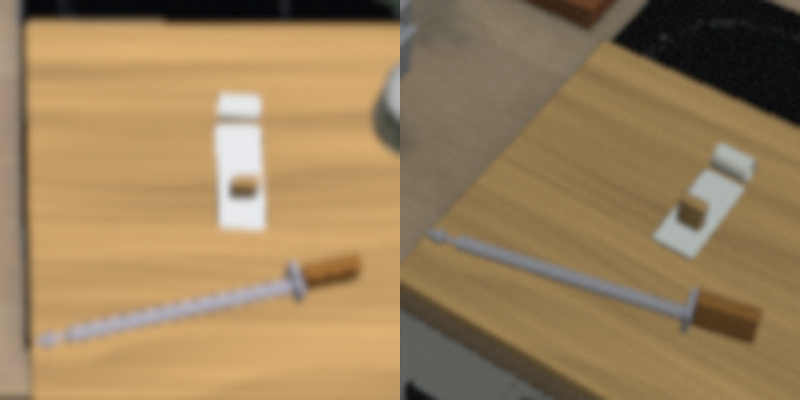

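Run:
```python
from h import *
t=C("top",295,175,4);s=C("scene",270,205,400/130)
M=[(-49,19.5,3),(-49,-19.5,3),(-18,0,36),(62,0,12)]*2
pts=[t(220,229),t(266,230),t(245,181),t(240,106),s(254,238),s(293,257),s(297,199),s(334,162)]
p,r=fit([(*a,np.array(m)/1000) for a,m in zip(pts,M)],.038,[.55,-.3,0]);print(p);print(r.T.round(2))
LID["C"]=tuple(p); open("h.py","a").write(f"LID['C']={tuple(map(float,p))}\n")
pick("C")
```

```text
[ 0.53167285 -0.31797655 -0.01459819]
[[-0.07 -0.22  0.3  -0.55 -0.27  0.41 -0.16  0.29]
 [-0.14 -0.2  -0.25  0.58 -0.34  0.5   0.03  0.16]]
at C t45.6 F [0.  0.6 0.9] M [-0.02  0.15 -0.  ] op0.0498 g [ 0.5138 -0.318   0.0657]
sq y t46.1 F [-0.4  1.3  5.2] M [0.27 0.29 0.  ] op0.0236 g [ 0.5138 -0.3177  0.0653]
sq x t49.3 F [-0.8 -0.1 -0.2] M [-0.06  0.07  0.04] op0.0122 g [ 0.5137 -0.3177  0.065 ]
lift t50.0 F [-0.7  0.4 -1. ] M [-0.04  0.07  0.02] op0.0116 g [ 0.5134 -0.3174  0.1641]
```

Run:
```python
from h import *
o,z=place(-21)
if z<88.5:
    release(-21,o[:2])
    x,y,a=.4346,-.3575,.2468
    h=rz(a)@[0,-.032,0]+[x,y,.2]
    print(h)
    for k in(0,np.pi):
        for nm,P,ps in(("rod",h,a),("ins",[*tw((62,-362,0))[:2],.2],TRAY[2]),("home",[*tw((62,-130,0))[:2],.12],TRAY[2])):
            for d in(-np.pi/2,np.pi/2):
                q=manip.inverse_kinematics(up(P),Rd(ps+d)); print(nm,d,None if q is None else np.round(q,2))
        break
    go(h,a+np.pi/2)
    snap("p3",("top",190,190,75,70),("scene",188,165,90,84))
    snap("p3b",("top",300,225,85,55),("scene",270,265,130,84))
```

```text
above t52.2 F [-0.2  0.4 -0.2] M [-0.08  0.08 -0.06] op0.0114 g [0.4625 0.0857 0.0994]
z 86 f 24.7487055320864
end t55.5 F [-8.  -1.6 24.5] M [-0.51  1.96 -0.  ] op0.0117 g [0.4623 0.0858 0.0868]
off [0. 0. 0.]
rel t55.7 F [ 0.2 -0.3 -1.4] M [-0.03  0.12  0.  ] op0.0119 g [0.4622 0.0858 0.0877]
[ 0.44241767 -0.38853037  0.2       ]
rod -1.5707963267948966 [-0.    0.39  0.79  1.86 -0.33  1.02 -1.97]
rod 1.5707963267948966 [ 0.13  0.35  0.61  1.86 -0.24  1.    1.09]
ins -1.5707963267948966 [-0.5   0.64  1.21  1.84 -0.66  1.15 -2.18]
ins 1.5707963267948966 [-0.02  0.36  0.43  1.81 -0.17  1.01  0.51]
home -1.5707963267948966 [-0.94  0.68  1.21  2.04 -0.78  0.99 -2.45]
home 1.5707963267948966 [-0.29  0.34  0.26  2.01 -0.12  0.8   0.06]
```

View pics/p3.png

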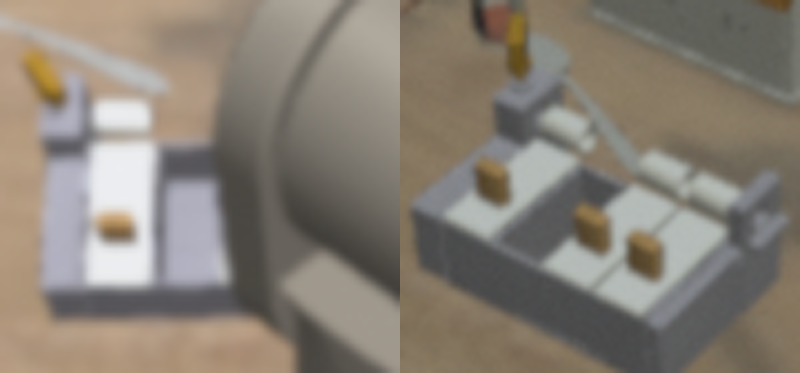

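```bash
cat >> h.py <<'E'
HY=-26; HZ=16   # grasp point in rod frame
def rodpose(ty,x=62,z=72): return tw((x,ty+HY,z+HZ))   # ty: tray y of collar face
E
python3 - <<'E'
from h import *
x,y,a=.4346,-.3575,.2468
h=rz(a)@[0,HY/1000,0]+[x,y,.036+HZ/1000]
for n in("scene","top"):
    im=np.mean([optics.capture(n).astype(float) for _ in range(3)],0)[:,:,::-1]
    P=np.array([(0,.0,.0),(0,.22,0.)])@rz(a).T+[x,y,.036]; q=proj(n,P)
    ln=[q[0]+(q[1]-q[0])*t for t in np.linspace(0,1,60)]
    print(n,np.mean([np.abs(im-AVG[n])[int(round(v)),int(round(u))].mean() for u,v in ln]))
go(h+[0,0,.1],a+np.pi/2); move_gripper(.06,5); lin(h,vel=.12); st("at rod")
move_gripper(0,5); st(); move_gripper(0,60); st("g60")
lin(h+[0,0,.1],vel=.15); st("lift")
psi=TRAY[2]+np.pi/2
p=rodpose(-98-224-20); go(p+[0,0,.1],psi); st("pre")
lin(p,vel=.15); st("pre low")
snap("p4",("top",240,180,130,80),("scene",240,165,140,86))
E
```

```text
scene 13.02962962962963
top 15.596296296296295
at rod t61.6 F [ 0.7 -0.2  0.3] M [-0.1  -0.02 -0.03] op0.0600 g [ 0.4411 -0.383   0.0526]
 t62.4 F [-1.6  0.1  2.5] M [-0.09  0.29  0.01] op0.0138 g [ 0.4409 -0.3828  0.052 ]
g60 t62.6 F [-1.5  0.4  2.8] M [-0.11  0.46  0.02] op0.0134 g [ 0.4409 -0.3828  0.052 ]
lift t63.4 F [-0.2  0.7 -1.6] M [-0.13 -0.01 -0.  ] op0.0136 g [ 0.4409 -0.3823  0.1513]
pre t64.1 F [-0.9 -0.8 -1.1] M [-0.15  0.03 -0.02] op0.0136 g [ 0.5491 -0.2592  0.1871]
pre low t65.0 F [ 0.1 -0.7 -0.5] M [-0.1   0.05 -0.01] op0.0136 g [ 0.5492 -0.2601  0.0887]
```

View pics/p4.png

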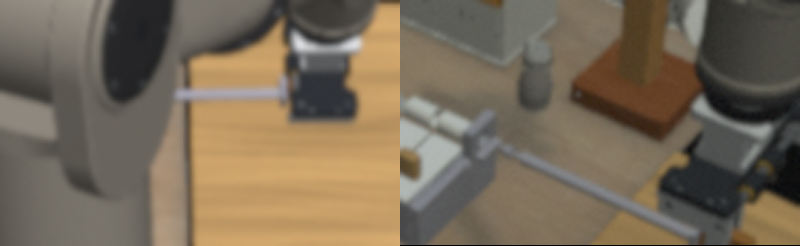

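Run:
```python
from h import *
g=np.array(telemetry.read_tcp_pos())-[0,0,G]
f=lambda y,z=0: rz(TRAY[2])@(np.array([0,y-HY,z-HZ])/1000)+g
for y in(0,150,220): print(y,proj("scene",f(y)),proj("top",f(y)))
snap("p5",("scene",262,195,90,60))
```

```text
0 [[343.84232222 248.09815582]] [[330.91741207 210.43553323]]
150 [[296.906955   226.38082915]] [[287.20053467 211.05427794]]
220 [[276.48086611 216.92815444]] [[266.75846716 211.34368636]]
```

View pics/p5.png

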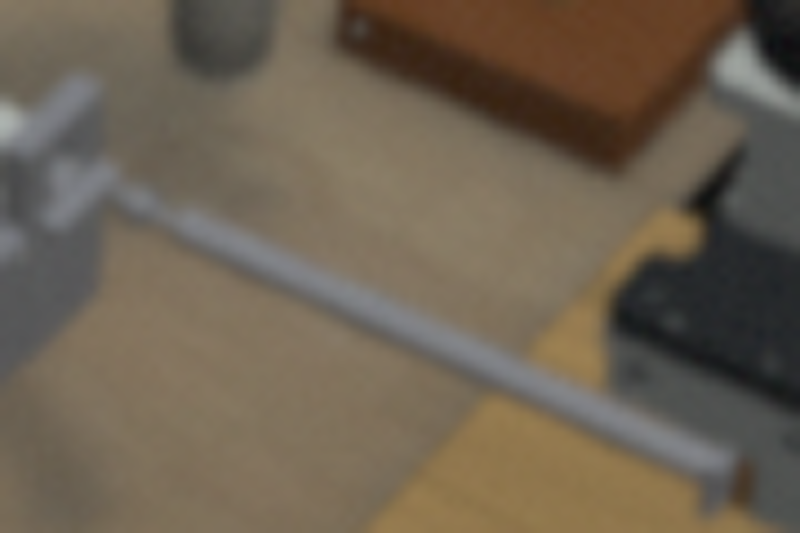

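```bash
cat > ins.py <<'E'
from h import *
import sys
def insert(ty,tend,dx=0.,dz=0.,fstop=12,step=4,x_gain=.04,vel=.06):
    f0=insert.f0
    while ty<tend-1e-6:
        ty=min(ty+step,tend)
        lin(rodpose(ty,62+dx,72+dz),vel=vel)
        F=np.array(telemetry.read_wrist_force())-f0; M=telemetry.read_wrist_torque()
        print("%.0f"%ty,F.round(1),np.round(M,2),"d %.2f %.2f"%(dx,dz),flush=True)
        if -F[1]>fstop: print("blocked"); break
        if abs(F[0])>1.5: dx+=float(np.clip(x_gain*F[0],-.4,.4))
        if abs(F[2])>1.5: dz+=float(np.clip(x_gain*F[2],-.4,.4))
    st(); return ty,dx,dz
E
python3 - <<'E'
from ins import *
insert.f0=np.array([-.2,-.3,-1.2])
print(insert(-342,-300))
E
```

```text
-338 [ 0.4 -0.5 -0.5] [-0.11  0.02 -0.02] d 0.00 0.00
-334 [-0.2  0.4  0.8] [-0.13  0.02  0.02] d 0.00 0.00
-330 [-0.1  0.5  0.2] [-0.11  0.02 -0.02] d 0.00 0.00
-326 [0.3 0.  0.1] [-0.11  0.06  0.03] d 0.00 0.00
-322 [-0.3 -0.7  0. ] [-0.12  0.03  0.05] d 0.00 0.00
-318 [-0.   1.2  0. ] [-0.19  0.02 -0.02] d 0.00 0.00
-314 [0.8 1.3 0.7] [-0.06  0.05  0.01] d 0.00 0.00
-310 [-0.3  0.7 -1.1] [-0.13 -0.01 -0.01] d 0.00 0.00
-306 [ 0.8 -0.1 -0.8] [-0.09  0.04  0.02] d 0.00 0.00
-302 [ 0.1  0.3 -0.2] [-0.14  0.02 -0.03] d 0.00 0.00
-300 [ 0.3  0.1 -0.2] [-0.13  0.05  0.02] d 0.00 0.00
 t68.3 F [ 0.1 -0.2 -1.4] M [-0.13  0.05  0.02] op0.0137 g [ 0.5483 -0.2174  0.088 ]
(-300, 0.0, 0.0)
```

Run:
```python
from ins import *
insert.f0=np.array([-.2,-.3,-1.2])
print(insert(-300,-104,step=6))
```

```text
-294 [ 0.1  1.2 -0.4] [-0.12  0.08 -0.04] d 0.00 0.00
-288 [ 0.1  0.8 -0.2] [-0.08  0.04 -0.02] d 0.00 0.00
-282 [-0.2  1.2  0.8] [-0.16  0.07  0.04] d 0.00 0.00
-276 [ 1.   1.  -0.3] [-0.11  0.01 -0.07] d 0.00 0.00
-270 [-0.2  0.7 -0.1] [-0.15  0.06  0.03] d 0.00 0.00
-264 [ 0.7 -0.4 -0.8] [-0.13  0.03  0.05] d 0.00 0.00
-258 [0.9 0.9 0.3] [-0.08  0.02  0.01] d 0.00 0.00
-252 [-0.8  0.1  0.5] [-0.06  0.05 -0.04] d 0.00 0.00
-246 [ 0.8  0.3 -0.2] [-0.11  0.05 -0.01] d 0.00 0.00
-240 [-0.5  0.3  0.2] [-0.16  0.07 -0.03] d 0.00 0.00
-234 [ 0.1  0.2 -0. ] [-0.16  0.11 -0.04] d 0.00 0.00
-228 [ 0.1  0.1 -0.3] [-0.07  0.06  0.  ] d 0.00 0.00
-222 [ 0.5 -0.5  0.5] [-0.14  0.01  0.03] d 0.00 0.00
-216 [ 0.6  0.5 -0.3] [-0.12  0.01  0.03] d 0.00 0.00
-210 [0.  1.1 1. ] [-0.09  0.02  0.  ] d 0.00 0.00
-204 [ 0.8  0.7 -0. ] [-0.13  0.08  0.  ] d 0.00 0.00
-198 [ 0.   0.7 -0.2] [-0.12  0.07  0.06] d 0.00 0.00
-192 [-0.1  0.6  0.5] [-0.01  0.05  0.02] d 0.00 0.00
-186 [ 1.   0.6 -0.5] [-0.15  0.05  0.03] d 0.00 0.00
-180 [ 0.5 -0.3  1.1] [-0.12  0.06 -0.03] d 0.00 0.00
-174 [-0.6  0.7  0.4] [-0.09  0.04 -0.03] d 0.00 0.00
-168 [-0.3  0.8 -0.2] [-0.09  0.02 -0.02] d 0.00 0.00
-162 [ 0.7  0.2 -0.1] [-0.16  0.07 -0.01] d 0.00 0.00
-156 [0.2 0.3 0.2] [-0.18  0.04  0.02] d 0.00 0.00
-150 [ 1.1  0.8 -1. ] [-0.14  0.1   0.01] d 0.00 0.00
-144 [-0.4  1.3 -0.7] [-0.13  0.06 -0.05] d 0.00 0.00
-138 [0.9 0.4 0.2] [-0.12  0.05  0.  ] d 0.00 0.00
-132 [ 0.1  0.9 -0. ] [-0.1   0.06 -0.05] d 0.00 0.00
-126 [ 0.8  0.2 -0.9] [-0.09  0.05 -0.01] d 0.00 0.00
-120 [ 0.1 -0.1 -0.5] [-0.11  0.05  0.04] d 0.00 0.00
-114 [ 0.6 -0.5  0.3] [-0.1   0.06  0.03] d 0.00 0.00
-108 [ 0.7  0.5 -0.4] [-0.12  0.02 -0.02] d 0.00 0.00
-104 [ 0.1  0.6 -0.4] [-0.1   0.06 -0.  ] d 0.00 0.00
 t76.5 F [-0.1  0.3 -1.6] M [-0.1   0.06 -0.  ] op0.0136 g [ 0.5444 -0.0213  0.088 ]
(-104, 0.0, 0.0)
```

Run:
```python
from ins import *
insert.f0=np.array([-.2,-.3,-1.2])
print(insert(-104,-88,step=1,fstop=7,vel=.03))
snap("p6",("top",190,190,90,66),("scene",188,165,100,74))
```

```text
-103 [0.5 0.4 0.1] [-0.14  0.01 -0.02] d 0.00 0.00
-102 [0.1 0.5 0. ] [-0.13 -0.01  0.04] d 0.00 0.00
-101 [0.2 0.9 0.5] [-0.12  0.05  0.  ] d 0.00 0.00
-100 [ 0.2 -0.4 -0.8] [-0.08  0.07  0.01] d 0.00 0.00
-99 [-0.5  0.6 -0.1] [-0.09  0.06  0.  ] d 0.00 0.00
-98 [ 0.7 -4.8  0.4] [-1.32  0.01  0.03] d 0.00 0.00
-97 [  0.8 -10.3  -0.5] [-2.51  0.01  0.09] d 0.00 0.00
blocked
 t78.3 F [  0.6 -10.6  -1.7] M [-2.51  0.01  0.09] op0.0136 g [ 0.5442 -0.016   0.0881]
(-97, 0.0, 0.0)
```

View pics/p6.png

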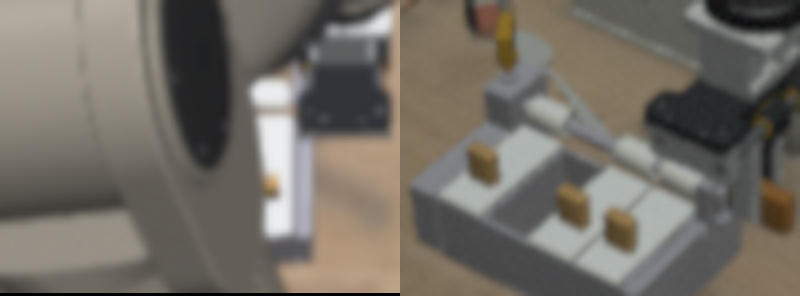

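Run:
```python
from ins import *
lin(rodpose(-98),vel=.03); move_gripper(.04,5); st("rel")
p=rodpose(-98); lin(p+[0,0,.11],vel=.15)
w=np.array([.5400,.2129,.119]); psi=np.pi+.022-.1; d=2.48
go(w+[0,0,.004*d+.08],psi-d); move_gripper(.045,5); lin(w+[0,0,.004*d],vel=.12); st("at wing")
move_gripper(0,5); move_gripper(0,50); st("grip")
while d>0.03:
    d=max(d-.2 if d>.3 else d-.06,0.0)
    lin(w+[0,0,.004*d],psi-d,vel=.05 if d>.3 else .02)
    F=telemetry.read_wrist_force();M=telemetry.read_wrist_torque()
    print(round(d,2),np.round(F,1),np.round(M,2),"%.4f"%telemetry.read_opening(),flush=True)
    if abs(M[2])>.3 or abs(F[2])>25: break
st()
```

```text
rel t79.6 F [ 0.3  0.3 -0.3] M [-0.03  0.1   0.07] op0.0399 g [ 0.5443 -0.0155  0.088 ]
at wing t82.8 F [ 0.  -0.8 -0.1] M [-0.05  0.15 -0.04] op0.0450 g [0.5403 0.2129 0.1294]
grip t83.6 F [ 0.6 -0.1  3.2] M [0.03 0.16 0.01] op0.0151 g [0.5401 0.2129 0.129 ]
2.28 [-0.5  0.1  1.8] [ 0.08 -0.02  0.09] 0.0152
2.08 [0.3 1.4 4. ] [ 0.04 -0.12  0.04] 0.0152
1.88 [0.8 0.9 3.9] [ 0.04 -0.2   0.09] 0.0152
1.68 [ 1.6 -0.6  4.2] [ 0.03 -0.36  0.08] 0.0153
1.48 [1.2 1.6 4.6] [ 0.04 -0.53  0.14] 0.0153
1.28 [1.9 0.8 4.3] [ 0.12 -0.62  0.08] 0.0156
1.08 [3.7 0.5 4.8] [ 0.12 -0.8   0.07] 0.0154
0.88 [3.8 2.1 4.2] [ 0.17 -0.94  0.11] 0.0155
0.68 [4.5 1.2 4.7] [ 0.32 -1.    0.09] 0.0154
0.48 [4.3 2.3 3.4] [ 0.4  -1.11  0.1 ] 0.0151
0.28 [4.9 2.1 3.5] [ 0.49 -1.13  0.08] 0.0154
0.22 [4.  1.  3.7] [ 0.47 -1.17 -0.  ] 0.0152
0.16 [5.1 1.1 5. ] [ 0.43 -1.19  0.03] 0.0157
0.1 [4.1 1.6 5.4] [ 0.48 -1.18  0.02] 0.0150
0.04 [5.1 2.5 4.7] [ 0.53 -1.19  0.04] 0.0151
0.0 [4.4 1.  4. ] [ 0.5  -1.18  0.03] 0.0156
 t88.7 F [4.4 1.  4. ] M [ 0.5  -1.18  0.03] op0.0156 g [0.5401 0.213  0.119 ]
```

Run:
```python
from ins import *
w=np.array([.5400,.2129,.119]); psi=np.pi+.022-.1
for d in(-.04,-.08,-.12):
    lin(w+[0,0,.004*d],psi-d,vel=.02)
    F=telemetry.read_wrist_force();M=telemetry.read_wrist_torque(); print(d,np.round(F,1),np.round(M,2))
    if abs(M[2])>.15: break
move_gripper(.045,5); g=np.array(telemetry.read_tcp_pos())-[0,0,G]; lin(g+[0,0,.12],vel=.15); st("up")
go([.30,.50,.25],np.pi/2); st()
snap("p7",("top",190,190,90,66),("scene",188,165,100,74))
```

```text
-0.04 [4.6 2.6 4.6] [ 0.51 -1.08  0.1 ]
-0.08 [3.8 1.2 7. ] [ 0.47 -1.06 -0.2 ]
up t90.8 F [ 0.1  0.2 -1. ] M [ 0.06 -0.04  0.05] op0.0450 g [0.5397 0.2128 0.2377]
 t92.8 F [0.3 0.1 0.3] M [-0.08  0.03  0.02] op0.0450 g [0.3005 0.4997 0.2499]
```

View pics/p7.png

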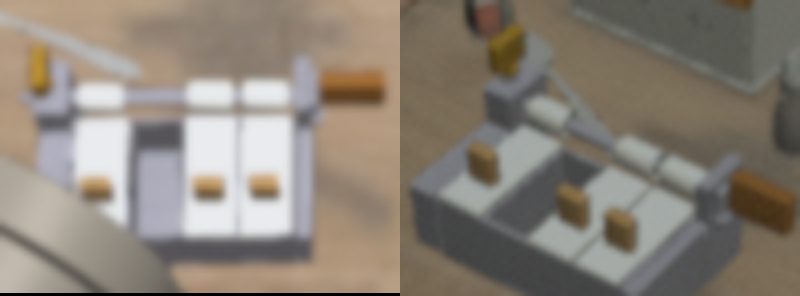

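```bash
python3 -c "
from station import manip
print(manip.close_job())"
```

```text
the job is handed in; nothing more can be done
None
```

The three lids found are hinged on the tray with the rod home and the screw turned back down to its stop, and I handed the job in at about 93 s; the hand-in call returned no verdict.

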